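# Load the sample carrier and hold the chamber lid shut on its dowels

### The job

Stand the sample carrier in the round recess of the small vacuum chamber and let go of it, then fit the lid over the chamber's two dowel pins (either way round) and press it down against the sprung seal until its flange lies flush on the chamber body all round. Finish while still holding it pressed down like that: do not let go of the lid. Leave the screwdriver, the spare clamp ring and the blank flange alone.

Things in the scene. Friction and masses are not known exactly. Their poses are not given: they have to be found in the camera images.
- chamber_face (a point): Centre of the top face of the chamber body, a fixed steel block 170 (x) x 110 (y) x 45 mm high standing on the bench: this point is 45 mm above the bench; z up, x along the long side. Around it is a round recess, 52 mm diameter, 9 mm deep, open upwards, ringed by the seal. The dowels stand at x = +66 and -66 mm, y = 0.
- dowel_tip0 (a point): Tip of the dowel pin at the -x end of the chamber's face: an upright steel pin 10 mm in diameter, 25 mm tall above the face, its upper 10 mm tapering to 3 mm.
- dowel_tip1 (a point): Tip of the same kind of pin at the +x end, 132 mm from the other.
- seal (a joint): Travel of the black sprung seal ring round the recess (76 mm outside, 58 mm inside diameter), in m: 0 is up, 5 mm proud of the face; 0.005 when the lid lies flush on the face. About 8.5 N starts it moving and 16.5 N holds it at 0.005, the lid's weight (3.5 to 5.5 N) included; that weight alone does not move it.
- lid_grip (a point): Centre of the lid's upright steel grip bar, 60 (x) x 16 (y) x 42 mm high, 78 mm above the lid's underside; z up, x along the bar. The bar stands on a round can, 72 mm diameter, its top 57 mm above the underside, on the flange. The lid is loose, aluminium, about 0.45 kg, and starts right way up on the bench.
- lid_under (a point): Centre of the lid's underside, same axes. The flange is a plate 160 (x) x 100 (y) x 12 mm with two 12 mm through holes for the dowels at x = +66 and -66 mm, y = 0. The can is hollow from below (opening 50 mm diameter, 52 mm deep) and clears the carrier's stem.
- carrier_centre (a point): Centre of the sample carrier (25 mm above its underside), z up: a loose aluminium disc 46 mm in diameter and 7 mm thick with an upright round steel stem, 14 mm in diameter, top 50 mm above the underside; about 0.08 kg. It starts upright on the bench; seated in the recess its centre is 16 mm above the chamber's face.
- screwdriver: Bystander: a screwdriver lying on the bench. Leave alone.
- clamp_ring: Bystander: a flat aluminium ring 68 mm across, 14 mm high, lying on the bench; origin at the centre of its underside. Leave alone.
- blank_flange: Bystander: a stepped steel disc 60 mm across, 14 mm high, no stem, lying on the bench; origin at the centre of its underside. Leave alone.
There are look-alikes about, which are no part of the job. Leave any brown or green look-alike of the part that bears chamber_face alone. What is shaped like the part that bears carrier_centre but turquoise is not meant.

How it is judged:
On the way, in this order (a step that is already met when the one before it is completed fails the run):
1. the carrier stands in the recess, let go (z of carrier_centre in the frame of chamber_face between 0.012 and 0.0185 m and horizontal distance between carrier_centre and chamber_face below 0.006 m and angle between carrier_centre's own z axis and vertical below 0.1 rad and contact force between the fingers and carrier below 0.1 N), for 0.2 s.
2. the lid is on both dowels (horizontal distance between lid_under and chamber_face below 0.003 m and angle between the x axis of lid_under and the x axis of chamber_face, either way round below 0.04 rad and angle between lid_under's own z axis and vertical below 0.05 rad and z of lid_under in the frame of chamber_face below 0.012 m), for 0.1 s.
At the end, for the whole second after the job is handed in: Carrier on the recess floor, within 6 mm of its centre, tilt < 0.1 rad; lid on both dowels (3 mm, 0.04 rad), underside < 2 mm above the chamber face, tilt < 0.03 rad, seal down > 3 mm and loaded > 5 N, fingers still pushing on the lid (> 2 N), lid still, all through the last second (z of carrier_centre in the frame of chamber_face between 0.012 and 0.0185 m and horizontal distance between carrier_centre and chamber_face below 0.006 m and angle between carrier_centre's own z axis and vertical below 0.1 rad and horizontal distance between lid_under and chamber_face below 0.003 m and angle between the x axis of lid_under and the x axis of chamber_face, either way round below 0.04 rad and angle between lid_under's own z axis and vertical below 0.05 rad and z of lid_under in the frame of chamber_face below 0.002 m and angle between lid_under's own z axis and vertical below 0.03 rad and value of joint seal above 0.003 m and contact force between lid and seal above 5 N and contact force between the fingers and lid above 2 N and linear speed of lid below 0.02 m/s); the arm keeps its last pose, push and grip.
It fails at once if the screwdriver is pushed away (distance of screwdriver from where it was at the start of the episode above 0.03 m).
It fails at once if the spare clamp ring is pushed away (distance of clamp_ring from where it was at the start of the episode above 0.03 m).
It fails at once if the blank flange is pushed away (distance of blank_flange from where it was at the start of the episode above 0.03 m).
It also fails if it takes over 64 s, if anything falls off the work surface, if the arm or the gripper's body presses on something with over 40 N, if the wrist force passes 120 N, or if a joint passes its speed limit or range.

### The arm

A 7-joint arm with a two-finger parallel gripper is mounted at the origin on the work surface. World frame = base frame: x ahead of the robot, y to its left, z up, the work surface at z = 0. Lengths are in m, angles in rad, forces in N, time in s.
With the tool pointing down it reaches from about 0.425 to 0.875 m from the base axis. Payload 4.7 kg.
Tool frame: the origin (TCP) lies on the centre line of the jaws, within the pads' length; the fingertips stand 22 mm ahead of it and the grasp point (between the pads) lies 3 mm ahead of it (ctrl.tcp_to_tips is the z of the fingertips in the tool frame, in m); z points along the fingers, y is the direction in which the jaws open and shut (so a half turn about z gives the same grasp; the last joint's range is limited). The gripper opens to 87 mm and grips with 3 to 60 N. Pads are 19 mm wide; open, the fingers measure 117 mm over their backs; the gripper's body (75 mm by 190 mm) begins 51 mm behind the grasp point.
Start: joints at [1.154, 0.321, -0.07, 1.45, 0.023, 1.371, -0.057], TCP at [0.271, -0.591, 0.245] pointing down, gripper open.
Joint ranges: [-2.86, 2.86], [-0.3, 2.09], [-1.38, 1.24], [0.06, 2.45], [-1.56, 4.7], [0.09, 2.05], [-2.69, 2.69]. Speed limits (rad/s): [2.57, 2.57, 3.14, 3.14, 3.14, 3.14, 3.14].

### API

Orientations are given as a rotation vector (axis times angle).
In Python, from bench import ctrl, cams gives the robot as it stands.
- The arm moves only by the tool move_arm, never from a script. Its argument "deltas" is a list of rows, each an object with "linear": the shift along the tool's x, y, z as a fraction of full scale, a list of three; "turn": the turn, a rotation vector about the tool's x, y, z as a fraction of full scale, a list of three; "claw": the closure, from 0 (fully open) to 1 (shut). In form: [{"linear": [tx, ty, tz], "turn": [wx, wy, wz], "claw": claw}, ...]. A call has 1 to 20 rows; each row shifts and turns the commanded pose from where the row before left it, along the tool's axes as they then stand; what a row does not reach is not made up. Full scale, the value 1, is 0.03 m for a shift and 4 degrees for a turn. A row lasts 1/12 s, in which the tool goes at most 41.7 mm and 7.16 degrees, less where a joint would pass 70% of its speed; a pose out of reach is approached as far as the arm can. A call with a number of a shift or a turn outside -1 to 1 is refused whole. A call with a gripper value outside its range is refused whole. The fingers move at their own pace and stop on an object; "grip_force" is the grip in N (left out, the last holds). Time passes only in rows, so rows that do not move let the fingers close. It gives the time, the measured TCP pose, the force and the opening at its end, in the units of the state.
- ctrl.get_state(): the state, without advancing time (a new reading comes with each control period).
- cams.get_image(name): name is "side" or "top"; returns a dict with "image" (400x640x3 uint8, red, green, blue), "K" (3x3 intrinsics, pixels), "world_from_camera" (4x4, takes a point from camera to world coordinates). Camera axes: x right, y down, z forward; pixel columns grow to the right and rows downward; lengths in m; the calibration is good to about 2 mm. A picture is of the moment at which its call begins. There is no depth.
- ctrl.close_job(): hands the job in, once; it reports no verdict.
The state is a dict: "time": time; "joint_positions": joint angles; "qd": joint speeds; "joint_torque": joint torques, N m; "position": TCP position; "tool_rot": TCP orientation; "ft_force": force on the tool from outside, world axes, zero at the start; "torque": the same for the moment, N m; "grip_width": opening from 0.0 (shut) to 1.0 (fully open).
Only numpy, scipy, OpenCV 4.12 (cv2) and the standard library are available. Lean on these libraries where they do the work, as an engineer would, in place of code of your own. Each camera call takes 0.05 s, during which the arm holds its last target. There are 200 camera calls.

## Working session

There is one attempt and no reset: what is moved stays moved. The work goes in short steps, Python scripts to look and compute and a tool call to move; the robot and the scene stay as the last step left them, time stands still between calls to the robot, and variables do not carry over. Pictures are saved under pics/ and viewed, about 8 in all and at most 12, crops included, and the job is handed in when it is done.

Besides the shell and the picture viewer there is one more tool, called by a JSON object that holds its "op" and its "data", one argument or row to a line. move_arm: Moves the arm, as the interface text tells. Shift numbers are shares of 0.03 m and turn numbers shares of 4 degrees, none past 1 either way. Its arguments: {"type":"object","properties":{"deltas":{"type":"array"},"grip_force":{"type":"number"}},"required":["deltas"]}

```bash
mkdir -p pics; ls
python3 - <<'E'
from bench import ctrl,cams
import cv2,numpy as np
np.set_printoptions(precision=4,suppress=True)
print(ctrl.get_state(), ctrl.tcp_to_tips)
for n in("top","side"):
    d=cams.get_image(n); cv2.imwrite(f"pics/{n}0.png",d["image"][:,:,::-1]); np.savez(f"{n}.npz",**d)
    print(n,d["K"],d["world_from_camera"])
E
```

```text
pics
{'time': 0.0, 'joint_positions': array([ 1.1541,  0.3218, -0.07  ,  1.4516,  0.0226,  1.3708, -0.0569]), 'qd': array([ 0.0011, -0.0002,  0.0012, -0.0004, -0.0009,  0.0002, -0.0007]), 'joint_torque': array([ -0.0009, -49.1288,  -0.4043, -31.2528,  -0.0641,   0.0437,
         0.0002]), 'position': array([ 0.2712, -0.5902,  0.2435]), 'tool_rot': array([-3.0673, -0.6711,  0.0008]), 'ft_force': array([-0.4183, -0.3278, -0.3397]), 'torque': array([ 0.0283, -0.0134, -0.0189]), 'grip_width': 0.9975002493055714} 0.022
top [[469.4843   0.     314.0643]
 [  0.     469.4843 192.3354]
 [  0.       0.       1.    ]] [[ 0.0083 -0.989   0.1475  0.3722]
 [-0.9999 -0.0101 -0.0118 -0.0359]
 [ 0.0131 -0.1474 -0.989   1.1071]
 [ 0.      0.      0.      1.    ]]
side [[507.6681   0.     323.6094]
 [  0.     507.6681 200.8769]
 [  0.       0.       1.    ]] [[-0.9515 -0.2056  0.2287  0.2468]
 [-0.3075  0.6452 -0.6994  0.8862]
 [-0.0038 -0.7359 -0.6771  0.9506]
 [ 0.      0.      0.      1.    ]]
```

View pics/top0.png

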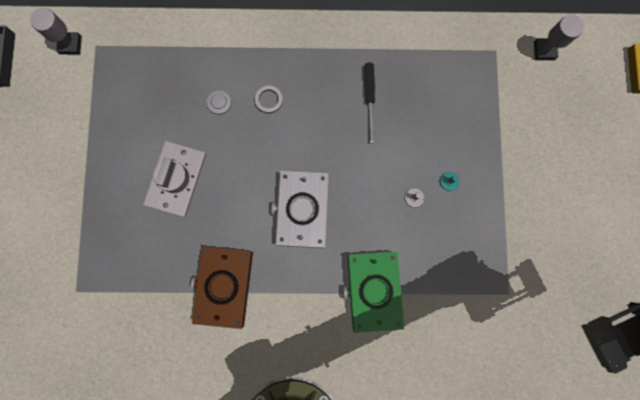

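View pics/side0.png

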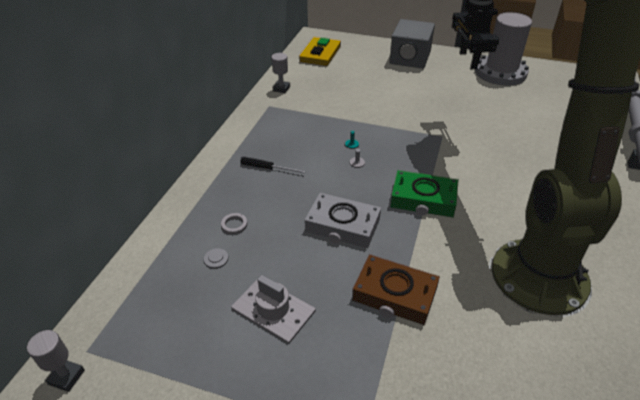

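```bash
cat > h.py <<'E'
import numpy as np,cv2
np.set_printoptions(precision=4,suppress=True)
def ray(d,u,v,z):
    T=d["world_from_camera"];r=T[:3,:3]@np.linalg.solve(d["K"],[u,v,1.]);o=T[:3,3]
    return o+r*(z-o[2])/r[2]
def two(d1,p1,d2,p2):
    A=[];b=[]
    for d,p in((d1,p1),(d2,p2)):
        T=d["world_from_camera"];P=d["K"]@np.linalg.inv(T)[:3]
        for k in(0,1):
            q=p[k]*P[2]-P[k];A.append(q[:3]);b.append(-q[3])
    return np.linalg.lstsq(np.array(A),np.array(b),rcond=None)[0]
def proj(d,X):
    q=d["K"]@(np.linalg.inv(d["world_from_camera"])@np.append(X,1))[:3];return q[:2]/q[2]
def crop(im,x0,y0,x1,y1,s):
    return cv2.resize(im[y0:y1,x0:x1],None,fx=s,fy=s,interpolation=cv2.INTER_CUBIC)
E
python3 - <<'E'
from h import *
t=dict(np.load("top.npz"));s=dict(np.load("side.npz"))
im=t["image"];hsv=cv2.cvtColor(im,cv2.COLOR_RGB2HSV)
m=((hsv[...,1]<45)&(hsv[...,2]>135)).astype(np.uint8)
m[:,:100]=0;m[:50]=0;m[285:]=0;m[:,490:]=0
for c in cv2.findContours(m,cv2.RETR_EXTERNAL,cv2.CHAIN_APPROX_NONE)[0]:
    if cv2.contourArea(c)>60: print(cv2.contourArea(c),cv2.minAreaRect(c),cv2.boxPoints(cv2.minAreaRect(c)).tolist())
bgr=lambda d:d["image"][:,:,::-1]
a=crop(bgr(t),260,160,345,260,4);b=crop(bgr(t),135,135,215,235,4)
c=crop(bgr(s),295,180,395,260,4);e=crop(bgr(s),225,265,325,345,4)
W=np.zeros((600,800,3),np.uint8)
f=lambda x,w,h:cv2.resize(x,(w,h))
W[:400-100,:255]=f(a,255,300);W[300:600,:240]=f(b,240,300)
W[:300,260:635]=f(c,375,300);W[300:,260:635]=f(e,375,300)
W[:160,640:800]=f(crop(bgr(t),395,180,435,220,4),160,160);W[200:360,640:800]=f(crop(bgr(s),338,138,378,178,4),160,160)
cv2.imwrite("pics/c.png",W)
E
```

```text
167.0 ((414.5, 197.0), (18.0, 17.0), 90.0) [[406.0, 188.0], [423.0, 188.0], [423.0, 206.0], [406.0, 206.0]]
3480.0 ((302.49383544921875, 208.61077880859375), (49.090965270996094, 74.49623107910156), 3.1798300743103027) [[275.91998291015625, 244.44000244140625], [280.05230712890625, 170.0584716796875], [329.06768798828125, 172.78155517578125], [324.93536376953125, 247.1630859375]]
2741.0 ((173.6000213623047, 178.1999969482422), (42.37451934814453, 68.9376449584961), 18.43494987487793) [[142.6000213623047, 204.1999969482422], [164.40000915527344, 138.8000030517578], [204.6000213623047, 152.1999969482422], [182.80003356933594, 217.59999084472656]]
357.0 ((218.5, 101.5), (21.0, 21.0), 90.0) [[208.0, 91.0], [229.0, 91.0], [229.0, 112.0], [208.0, 112.0]]
521.0 ((268.3000183105469, 98.10000610351562), (25.491172790527344, 26.385601043701172), 63.43495178222656) [[250.80003356933594, 92.60000610351562], [274.3999938964844, 80.80000305175781], [285.79998779296875, 103.60000610351562], [262.2000427246094, 115.40000915527344]]
```

View pics/c.png

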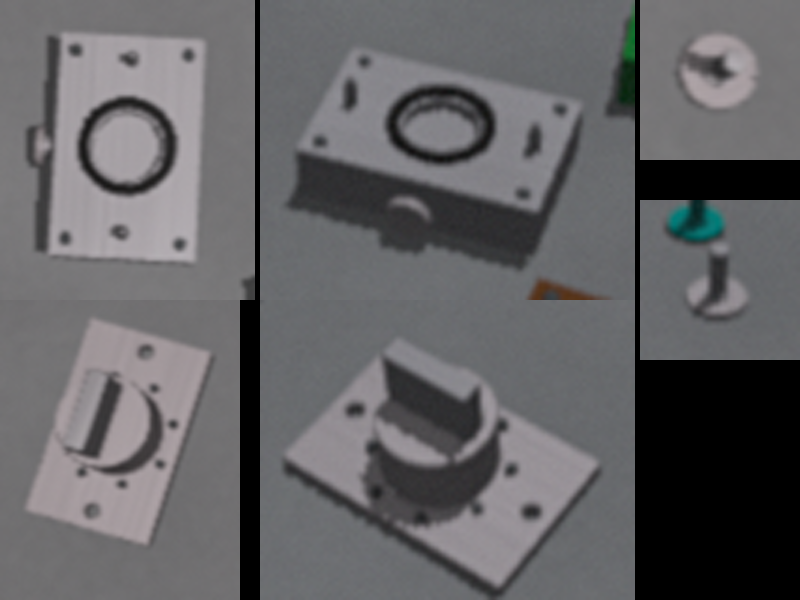

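```bash
cat > m1.py <<'E'
from h import *
t=dict(np.load("top.npz"));s=dict(np.load("side.npz"))
def dark(d,x0,y0,x1,y1,th,amin=8,mx=9999):
    g=cv2.cvtColor(d["image"],cv2.COLOR_RGB2GRAY)[y0:y1,x0:x1]
    g=cv2.resize(g,None,fx=4,fy=4,interpolation=cv2.INTER_CUBIC)
    m=(g<th).astype(np.uint8);out=[]
    for c in cv2.findContours(m,cv2.RETR_EXTERNAL,cv2.CHAIN_APPROX_NONE)[0]:
        a=cv2.contourArea(c)/16
        if amin<a<mx and len(c)>5:
            e=cv2.fitEllipse(c);out.append((np.array(e[0])/4-.375+[x0,y0],np.array(e[1])/4,a))
    return out
print("seal top");r=dark(t,283,185,322,232,90,300)
for c,ax,a in r:print(c,ax,ray(t,*c,.05));pt=c
r=dark(s,320,195,366,232,75,200)
print("seal side")
for c,ax,a in r:print(c,ax,ray(s,*c,.05));ps=c
print("two",two(t,pt,s,ps))
print("lid holes top")
for b in((177,145,191,158),(159,199,172,211)):
    for c,ax,a in dark(t,*b,125,2):print(c,ax,a,ray(t,*c,.012))
print("lid holes side")
for b in((243,288,256,300),(289,315,304,328)):
    for c,ax,a in dark(s,*b,95,2):print(c,ax,a,ray(s,*c,.012))
# corners, chamber top & lid
for d,n,b in((t,"top ch",(270,160,340,256)),(t,"top lid",(138,136,212,222))):
    x0,y0,x1,y1=b;h=cv2.cvtColor(d["image"],cv2.COLOR_RGB2GRAY)[y0:y1,x0:x1]
    h=cv2.resize(h,None,fx=4,fy=4,interpolation=cv2.INTER_CUBIC);m=(h>130).astype(np.uint8)
    m=cv2.morphologyEx(m,cv2.MORPH_OPEN,np.ones((41,41)))if n=="x" else m
    c=max(cv2.findContours(m,cv2.RETR_EXTERNAL,cv2.CHAIN_APPROX_NONE)[0],key=cv2.contourArea)
    m2=np.zeros_like(m);cv2.drawContours(m2,[c],-1,1,-1);m2=cv2.morphologyEx(m2,cv2.MORPH_OPEN,np.ones((61,61)))
    c=max(cv2.findContours(m2,cv2.RETR_EXTERNAL,cv2.CHAIN_APPROX_NONE)[0],key=cv2.contourArea)
    q=cv2.approxPolyDP(cv2.convexHull(c),20,True)[:,0]/4-.375+[x0,y0]
    z=.045 if "ch" in n else .012
    P=np.array([ray(d,*p,z) for p in q]);print(n,q.tolist(),P[:,:2].tolist(),P.mean(0))
    for i in range(len(P)):
        e=P[(i+1)%len(P)]-P[i];print(np.linalg.norm(e),np.degrees(np.arctan2(e[1],e[0])))
# carrier
h=cv2.cvtColor(t["image"],cv2.COLOR_RGB2GRAY)[180:216,398:432]
h=cv2.resize(h,None,fx=4,fy=4,interpolation=cv2.INTER_CUBIC);m=(h>135).astype(np.uint8)
c=max(cv2.findContours(m,cv2.RETR_EXTERNAL,cv2.CHAIN_APPROX_NONE)[0],key=cv2.contourArea)
e=cv2.fitEllipse(cv2.convexHull(c));p=np.array(e[0])/4-.375+[398,180];print("carrier top",p,np.array(e[1])/4,ray(t,*p,.0065))
st=np.array([338+(719-640)/4,138+(247-200)/4]);print("stem top side",ray(s,*st,.05),"top",ray(t,418.5,195.5,.05))
E
python3 m1.py
```

```text
seal top
[301.8748 208.2376] [32.1478 32.4084] [ 0.4932 -0.0211  0.05  ]
seal side
[342.8498 212.8158] [20.6264 28.8363] [ 0.4903 -0.0161  0.05  ]
two [ 0.4927 -0.0212  0.0449]
lid holes top
[182.9526 151.656 ] [4.5825 5.6308] 20.15625 [0.6303 0.264  0.012 ]
[188.0906 145.613 ] [ 2.1414 11.0835] 12.3125 [0.6452 0.2525 0.012 ]
[165.0196 204.7339] [4.737  5.3286] 19.6875 [0.5027 0.2995 0.012 ]
lid holes side
[249.9144 293.7676] [3.2461 4.7981] 11.9375 [0.6277 0.2652 0.012 ]
[302.1753 325.9561] [2.476  4.8849] 7.1875 [0.4854 0.3094 0.012 ]
[296.8952 321.0013] [3.5881 4.7446] 13.21875 [0.5006 0.301  0.012 ]
top ch [[280.125, 170.875], [327.375, 173.125], [325.125, 246.375], [276.875, 244.375]] [[0.5797545249285238, 0.029992552533339753], [0.5756599896789336, -0.0787872180518318], [0.4079881082542551, -0.07440793856106413], [0.41151285441735086, 0.0341113997907358]] [ 0.4937 -0.0223  0.045 ]
0.10885680368021416 -92.1556295532577
0.16772906101612123 178.50388032285895
0.10857656575811694 88.13966700658553
0.16829208121334713 -1.4024197022867186
top lid [[200.125, 150.625], [184.875, 212.125], [147.375, 205.875], [163.125, 144.625]] [[0.6332396960258815, 0.22337208858451918], [0.48574883067364294, 0.2524069741846552], [0.4995767589424514, 0.34045868704710774], [0.6468863287932748, 0.3119518536949952]] [0.5664 0.282  0.012 ]
0.15032158841685098 168.86322283925466
0.0891308910435608 81.07497881341833
0.1500424903732264 -10.952301973313057
0.08962480333543385 -98.75815264526227
carrier top [414.5383 197.2123] [18.117  18.8332] [ 0.5271 -0.2875  0.0065]
stem top side [ 0.5236 -0.2858  0.05  ] top [ 0.525  -0.2867  0.05  ]
```

{"op": "move_arm", "data": {
  "deltas": [
    {"linear": [0,0,0],"turn": [0,0,1],"claw": 0.5},
    {"linear": [0,0,0],"turn": [0,0,1],"claw": 0.5},
    {"linear": [0,0,0],"turn": [0,0,1],"claw": 0.5},
    {"linear": [0,0,0],"turn": [0,0,1],"claw": 0.5},
    {"linear": [0,0,0],"turn": [0,0,1],"claw": 0.5},
    {"linear": [0,0,0],"turn": [0,0,1],"claw": 0.5},
    {"linear": [0,0,0],"turn": [0,0,0.6],"claw": 0.5},
    {"linear": [0.63,-0.8,0.29],"turn": [0,0,0],"claw": 0.5},
    {"linear": [0.63,-0.8,0.29],"turn": [0,0,0],"claw": 0.5},
    {"linear": [0.63,-0.8,0.29],"turn": [0,0,0],"claw": 0.5},
    {"linear": [0.63,-0.8,0.29],"turn": [0,0,0],"claw": 0.5},
    {"linear": [0.63,-0.8,0.29],"turn": [0,0,0],"claw": 0.5},
    {"linear": [0.63,-0.8,0.29],"turn": [0,0,0],"claw": 0.5},
    {"linear": [0.63,-0.8,0.29],"turn": [0,0,0],"claw": 0.5},
    {"linear": [0.63,-0.8,0.29],"turn": [0,0,0],"claw": 0.5},
    {"linear": [0.63,-0.8,0.29],"turn": [0,0,0],"claw": 0.5},
    {"linear": [0.63,-0.8,0.29],"turn": [0,0,0],"claw": 0.5},
    {"linear": [0.63,-0.8,0.29],"turn": [0,0,0],"claw": 0.5},
    {"linear": [0.63,-0.8,0.29],"turn": [0,0,0],"claw": 0.5},
    {"linear": [0.63,-0.8,0.29],"turn": [0,0,0],"claw": 0.5}
  ],
  "grip_force": 15
}}

```text
time: 1.77
position: [0.5268, -0.2848, 0.1307]
tool_rot: [-3.141, 0.047, 0.001]
ft_force: [0.2, -0.1, 0.6]
grip_width: 0.5
```

{"op": "move_arm", "data": {
  "deltas": [
    {"linear": [0,0,0],"turn": [0,0,0],"claw": 0.5},
    {"linear": [0,0,0],"turn": [0,0,0],"claw": 0.5},
    {"linear": [0,0,0],"turn": [0,0,0],"claw": 0.5}
  ]
}}

```text
time: 2.02
position: [0.5258, -0.2867, 0.1311]
tool_rot: [3.141, -0.047, -0.002]
ft_force: [0.9, -0.1, -0.1]
grip_width: 0.498
```

{"op": "move_arm", "data": {
  "deltas": [
    {"linear": [0,0,0.6],"turn": [0,0,0],"claw": 0.5},
    {"linear": [0,0,0.6],"turn": [0,0,0],"claw": 0.5},
    {"linear": [0,0,0.6],"turn": [0,0,0],"claw": 0.5},
    {"linear": [0,0,0.6],"turn": [0,0,0],"claw": 0.5},
    {"linear": [0,0,0.5],"turn": [0,0,0],"claw": 0.5},
    {"linear": [0,0,0],"turn": [0,0,0],"claw": 0.5},
    {"linear": [0,0,0],"turn": [0,0,0],"claw": 1},
    {"linear": [0,0,0],"turn": [0,0,0],"claw": 1},
    {"linear": [0,0,0],"turn": [0,0,0],"claw": 1},
    {"linear": [0,0,0],"turn": [0,0,0],"claw": 1},
    {"linear": [0,0,0],"turn": [0,0,0],"claw": 1},
    {"linear": [0,0,0],"turn": [0,0,0],"claw": 1},
    {"linear": [0,0,0],"turn": [0,0,0],"claw": 1},
    {"linear": [0,0,0],"turn": [0,0,0],"claw": 1}
  ],
  "grip_force": 20
}}

```text
time: 3.18
position: [0.5268, -0.2863, 0.0453]
tool_rot: [3.141, -0.047, 0.001]
ft_force: [-1.4, 0.4, 4.4]
grip_width: 0.154
```

{"op": "move_arm", "data": {
  "deltas": [
    {"linear": [0,0,-0.5],"turn": [0,0,0],"claw": 1},
    {"linear": [0,0,-0.7],"turn": [0,0,0],"claw": 1},
    {"linear": [0,0,-0.7],"turn": [0,0,0],"claw": 1},
    {"linear": [0,0,-0.7],"turn": [0,0,0],"claw": 1},
    {"linear": [0,0,-0.7],"turn": [0,0,0],"claw": 1},
    {"linear": [-0.14,-0.88,0],"turn": [0,0,0],"claw": 1},
    {"linear": [-0.14,-0.88,0],"turn": [0,0,0],"claw": 1},
    {"linear": [-0.14,-0.88,0],"turn": [0,0,0],"claw": 1},
    {"linear": [-0.14,-0.88,0],"turn": [0,0,0],"claw": 1},
    {"linear": [-0.14,-0.88,0],"turn": [0,0,0],"claw": 1},
    {"linear": [-0.14,-0.88,0],"turn": [0,0,0],"claw": 1},
    {"linear": [-0.14,-0.88,0],"turn": [0,0,0],"claw": 1},
    {"linear": [-0.14,-0.88,0],"turn": [0,0,0],"claw": 1},
    {"linear": [-0.14,-0.88,0],"turn": [0,0,0],"claw": 1},
    {"linear": [-0.14,-0.88,0],"turn": [0,0,0],"claw": 1},
    {"linear": [0,0,0],"turn": [0,0,0],"claw": 1},
    {"linear": [0,0,0],"turn": [0,0,0],"claw": 1},
    {"linear": [0,0,0],"turn": [0,0,0],"claw": 1},
    {"linear": [0,0,0],"turn": [0,0,0],"claw": 1}
  ]
}}

```text
time: 4.77
position: [0.4923, -0.0224, 0.1432]
tool_rot: [3.141, -0.05, -0.0]
ft_force: [0.4, 1.1, -0.4]
grip_width: 0.153
```

Run:
```python
from bench import ctrl,cams
from h import *
print(ctrl.get_state()["position"],ctrl.get_state()["ft_force"])
W=np.zeros((480,800,3),np.uint8)
for i,n in enumerate(("top","side")):
    d=cams.get_image(n);np.savez(f"{n}1.npz",**d)
    X=[.493,-.021,.08];c=proj(d,X).astype(int)
    k=crop(d["image"][:,:,::-1],c[0]-50,c[1]-60,c[0]+50,c[1]+60,4);W[:,400*i:400*i+400]=k;print(n,c-[50,60])
cv2.imwrite("pics/d.png",W)
```

```text
[ 0.4923 -0.0224  0.1432] [ 0.3676  1.0712 -0.4324]
top [251 146]
side [292 142]
```

View pics/d.png

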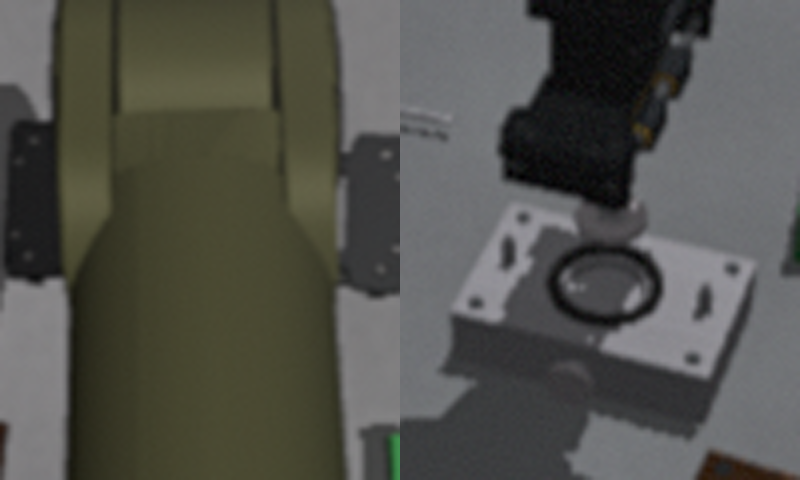

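Run:
```python
from h import *
s=dict(np.load("side1.npz"))
g=crop(s["image"],325,180,365,235,4)
g=cv2.cvtColor(g,cv2.COLOR_RGB2GRAY)
print(ray(s,344.5,197.2,.103),ray(s,343.1,213,.05), proj(s,[.4925,-.021,.05]),proj(s,[.4923,-.0224,.103]))
t=dict(np.load("top.npz"));h=np.load("top.npz")
S=dict(np.load("side.npz"))
# dowel base estimate and check corner triangulation in side: chamber face corners
for u,v in((263+0,0),):pass
gg=crop(S["image"],295,180,395,260,4);gg=cv2.cvtColor(gg,cv2.COLOR_RGB2GRAY)
m=(gg>118).astype(np.uint8);c=max(cv2.findContours(m,0,1)[0],key=cv2.contourArea)
q=cv2.approxPolyDP(cv2.convexHull(c),12,True)[:,0]/4-.375+[295,180]
P=np.array([ray(S,*p,.045) for p in q]);print(q,P,P.mean(0))
```

```text
[ 0.4878 -0.0179  0.103 ] [ 0.4895 -0.0157  0.05  ] [342.5623 211.3768] [343.2547 195.6764]
[[304.875 217.625]
 [319.625 192.375]
 [380.125 207.375]
 [368.125 235.125]] [[ 0.5787  0.0251  0.045 ]
 [ 0.5732 -0.078   0.045 ]
 [ 0.4052 -0.0701  0.045 ]
 [ 0.4104  0.0357  0.045 ]] [ 0.4919 -0.0218  0.045 ]
```

{"op": "move_arm", "data": {
  "deltas": [
    {"linear": [0.045,-0.03,0],"turn": [0,0,0],"claw": 1},
    {"linear": [0,0,0.4],"turn": [0,0,0],"claw": 1},
    {"linear": [0,0,0.4],"turn": [0,0,0],"claw": 1},
    {"linear": [0,0,0.4],"turn": [0,0,0],"claw": 1},
    {"linear": [0,0,0.2],"turn": [0,0,0],"claw": 1},
    {"linear": [0,0,0.2],"turn": [0,0,0],"claw": 1},
    {"linear": [0,0,0.1],"turn": [0,0,0],"claw": 1},
    {"linear": [0,0,0.1],"turn": [0,0,0],"claw": 1},
    {"linear": [0,0,0.1],"turn": [0,0,0],"claw": 1},
    {"linear": [0,0,0.05],"turn": [0,0,0],"claw": 1},
    {"linear": [0,0,0.05],"turn": [0,0,0],"claw": 1},
    {"linear": [0,0,0],"turn": [0,0,0],"claw": 1},
    {"linear": [0,0,0],"turn": [0,0,0],"claw": 1}
  ]
}}

```text
time: 5.95
position: [0.4938, -0.0201, 0.0836]
tool_rot: [3.141, -0.047, 0.0]
ft_force: [0.0, -0.6, -0.5]
grip_width: 0.156
```

{"op": "move_arm", "data": {
  "deltas": [
    {"linear": [0,0,0.05],"turn": [0,0,0],"claw": 1},
    {"linear": [0,0,0.04],"turn": [0,0,0],"claw": 1},
    {"linear": [0,0,0],"turn": [0,0,0],"claw": 1},
    {"linear": [0,0,0],"turn": [0,0,0],"claw": 1}
  ]
}}

```text
time: 6.28
position: [0.4939, -0.0202, 0.0812]
tool_rot: [3.141, -0.047, 0.001]
ft_force: [-2.0, -0.6, 3.7]
grip_width: 0.154
```

{"op": "move_arm", "data": {
  "deltas": [
    {"linear": [0,0,0],"turn": [0,0,0],"claw": 0.5},
    {"linear": [0,0,0],"turn": [0,0,0],"claw": 0.5},
    {"linear": [0,0,0],"turn": [0,0,0],"claw": 0.5},
    {"linear": [0,0,0],"turn": [0,0,0],"claw": 0.5},
    {"linear": [0,0,-0.2],"turn": [0,0,0],"claw": 0.5},
    {"linear": [0,0,-0.4],"turn": [0,0,0],"claw": 0.5},
    {"linear": [0,0,-0.6],"turn": [0,0,0],"claw": 0.5},
    {"linear": [0,0,-0.6],"turn": [0,0,0],"claw": 0.5},
    {"linear": [0,0,-0.6],"turn": [0,0,0],"claw": 0.5},
    {"linear": [0,0,0],"turn": [0,0,0],"claw": 0.5}
  ]
}}

```text
time: 7.12
position: [0.4965, -0.0201, 0.1575]
tool_rot: [3.14, -0.047, 0.012]
ft_force: [1.0, 0.6, 0.9]
grip_width: 0.501
```

{"op": "move_arm", "data": {
  "deltas": [
    {"linear": [0.175,-0.845,0],"turn": [0,0,0],"claw": 0.5},
    {"linear": [0.175,-0.845,0],"turn": [0,0,0],"claw": 0.5},
    {"linear": [0.175,-0.845,0],"turn": [0,0,0],"claw": 0.5},
    {"linear": [0.175,-0.845,0],"turn": [0,0,0],"claw": 0.5},
    {"linear": [0.175,-0.845,0],"turn": [0,0,0],"claw": 0.5},
    {"linear": [0.175,-0.845,0],"turn": [0,0,0],"claw": 0.5},
    {"linear": [0.175,-0.845,0],"turn": [0,0,0],"claw": 0.5},
    {"linear": [0.175,-0.845,0],"turn": [0,0,0],"claw": 0.5},
    {"linear": [0.175,-0.845,0],"turn": [0,0,0],"claw": 0.5},
    {"linear": [0.175,-0.845,0],"turn": [0,0,0],"claw": 0.5},
    {"linear": [0.175,-0.845,0],"turn": [0,0,0],"claw": 0.5},
    {"linear": [0.175,-0.845,0],"turn": [0,0,0],"claw": 0.5},
    {"linear": [0,0,0],"turn": [0,0,0.87],"claw": 0.5},
    {"linear": [0,0,0],"turn": [0,0,0.87],"claw": 0.5},
    {"linear": [0,0,0],"turn": [0,0,0.87],"claw": 0.5},
    {"linear": [0,0,0],"turn": [0,0,0.87],"claw": 0.5},
    {"linear": [0,0,0],"turn": [0,0,0],"claw": 0.5},
    {"linear": [0,0,0],"turn": [0,0,0],"claw": 0.5},
    {"linear": [0,0,0],"turn": [0,0,0],"claw": 0.5}
  ]
}}

```text
time: 8.7
position: [0.5657, 0.282, 0.1528]
tool_rot: [3.113, -0.425, 0.0]
ft_force: [0.8, 1.3, -0.5]
grip_width: 0.499
```

```bash
cat > look.py <<'E'
import sys
from bench import ctrl,cams
from h import *
def look(name,Xs,tag,w=50,hh=60,s=4):
    W=np.zeros((hh*2*s,0,3),np.uint8)
    for n,X in Xs:
        d=cams.get_image(n);np.savez(f"{n}{tag}.npz",**d)
        c=proj(d,X).astype(int);c=np.clip(c,[w,hh],[640-w,400-hh])
        W=np.hstack([W,crop(d["image"][:,:,::-1],c[0]-w,c[1]-hh,c[0]+w,c[1]+hh,s)]);print(n,"origin",c-[w,hh])
    cv2.imwrite(f"pics/{name}.png",W)
E
python3 - <<'E'
from look import *
look("e",[("top",[.493,-.021,.045]),("side",[.566,.282,.06])],2)
E
```

```text
top origin [251 148]
side origin [220 233]
```

View pics/e.png

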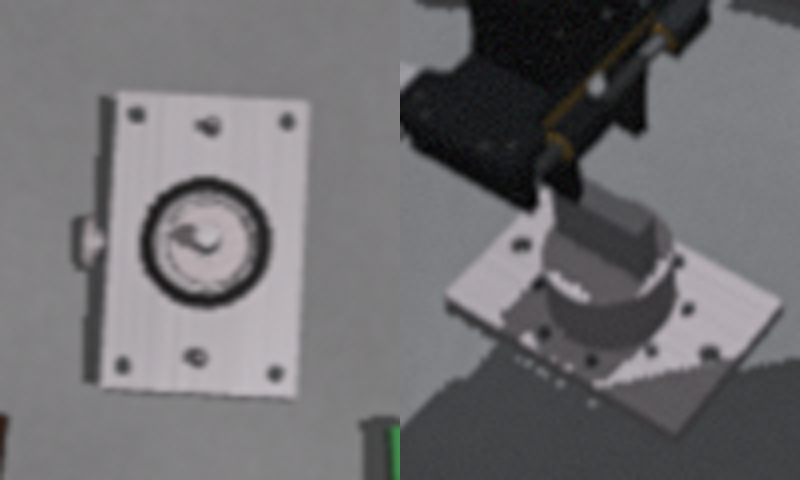

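Run:
```python
from h import *
t=dict(np.load("top.npz"));s=dict(np.load("side2.npz"))
print(ray(t,164.3,171.7,.099))
y=np.array([np.sin(np.radians(-15.6)),-np.cos(np.radians(-15.6)),0])
for k in(-1,1):
    p=proj(s,np.array([.5657,.282,.131])+k*.0215*y);print((p-[220,233])*4+[400,0])
print((proj(s,[.566,.282,.099])-[220,233])*4+[400,0])
```

```text
[0.5646 0.2784 0.099 ]
[566.9215 184.516 ]
[618.3656 130.2972]
[597.1428 195.7578]
```

{"op": "move_arm", "data": {
  "deltas": [
    {"linear": [0,0,0.5],"turn": [0,0,0],"claw": 0.5},
    {"linear": [0,0,0.5],"turn": [0,0,0],"claw": 0.5},
    {"linear": [0,0,0.5],"turn": [0,0,0],"claw": 0.5},
    {"linear": [0,0,0.5],"turn": [0,0,0],"claw": 0.5},
    {"linear": [0,0,0.27],"turn": [0,0,0],"claw": 0.5},
    {"linear": [0,0,0],"turn": [0,0,0],"claw": 0.5},
    {"linear": [0,0,0],"turn": [0,0,0],"claw": 1},
    {"linear": [0,0,0],"turn": [0,0,0],"claw": 1},
    {"linear": [0,0,0],"turn": [0,0,0],"claw": 1},
    {"linear": [0,0,0],"turn": [0,0,0],"claw": 1},
    {"linear": [0,0,0],"turn": [0,0,0],"claw": 1},
    {"linear": [0,0,0],"turn": [0,0,0],"claw": 1},
    {"linear": [0,0,0],"turn": [0,0,0],"claw": 1},
    {"linear": [0,0,0],"turn": [0,0,0],"claw": 1},
    {"linear": [0,0,0],"turn": [0,0,0],"claw": 1}
  ],
  "grip_force": 50
}}

```text
time: 10.05
position: [0.5662, 0.2826, 0.0854]
tool_rot: [-3.111, 0.427, -0.002]
ft_force: [-0.3, 1.4, 4.2]
grip_width: 0.181
```

{"op": "move_arm", "data": {
  "deltas": [
    {"linear": [0,0,-0.3],"turn": [0,0,0],"claw": 1},
    {"linear": [0,0,-0.6],"turn": [0,0,0],"claw": 1},
    {"linear": [0,0,-0.6],"turn": [0,0,0],"claw": 1},
    {"linear": [0,0,-0.6],"turn": [0,0,0],"claw": 1},
    {"linear": [0,0,-0.6],"turn": [0,0,0],"claw": 1},
    {"linear": [0,0,-0.6],"turn": [0,0,0],"claw": 1},
    {"linear": [0,0,-0.2],"turn": [0,0,-0.5],"claw": 1},
    {"linear": [0,0,0],"turn": [0,0,-0.5],"claw": 1},
    {"linear": [0,0,0],"turn": [0,0,-0.5],"claw": 1},
    {"linear": [0,0,0],"turn": [0,0,-0.5],"claw": 1},
    {"linear": [0,0,0],"turn": [0,0,-0.5],"claw": 1},
    {"linear": [0,0,0],"turn": [0,0,-0.5],"claw": 1},
    {"linear": [0,0,0],"turn": [0,0,-0.48],"claw": 1},
    {"linear": [0,0,0],"turn": [0,0,0],"claw": 1}
  ]
}}

```text
time: 11.22
position: [0.5648, 0.281, 0.1884]
tool_rot: [3.139, -0.046, -0.005]
ft_force: [-0.2, 0.0, -3.3]
grip_width: 0.179
```

{"op": "move_arm", "data": {
  "deltas": [
    {"linear": [-0.07,0.3,0],"turn": [0,0,0],"claw": 1},
    {"linear": [-0.1,0.5,0],"turn": [0,0,0],"claw": 1},
    {"linear": [-0.14,0.67,0],"turn": [0,0,0],"claw": 1},
    {"linear": [-0.14,0.67,0],"turn": [0,0,0],"claw": 1},
    {"linear": [-0.14,0.67,0],"turn": [0,0,0],"claw": 1},
    {"linear": [-0.14,0.67,0],"turn": [0,0,0],"claw": 1},
    {"linear": [-0.14,0.67,0],"turn": [0,0,0],"claw": 1},
    {"linear": [-0.14,0.67,0],"turn": [0,0,0],"claw": 1},
    {"linear": [-0.14,0.67,0],"turn": [0,0,0],"claw": 1},
    {"linear": [-0.14,0.67,0],"turn": [0,0,0],"claw": 1},
    {"linear": [-0.14,0.67,0],"turn": [0,0,0],"claw": 1},
    {"linear": [-0.14,0.67,0],"turn": [0,0,0],"claw": 1},
    {"linear": [-0.14,0.67,0],"turn": [0,0,0],"claw": 1},
    {"linear": [-0.14,0.67,0],"turn": [0,0,0],"claw": 1},
    {"linear": [-0.14,0.67,0],"turn": [0,0,0],"claw": 1},
    {"linear": [-0.15,0.7,0],"turn": [0,0,0],"claw": 1},
    {"linear": [0,0,0],"turn": [0,0,0],"claw": 1},
    {"linear": [0,0,0],"turn": [0,0,0],"claw": 1},
    {"linear": [0,0,0],"turn": [0,0,0],"claw": 1},
    {"linear": [0,0,0],"turn": [0,0,0],"claw": 1}
  ]
}}

```text
time: 12.88
position: [0.4922, -0.0212, 0.1896]
tool_rot: [-3.141, 0.045, 0.0]
ft_force: [-0.8, -0.1, -4.7]
grip_width: 0.177
```

Run:
```python
from look import *
s=ctrl.get_state();print(s["position"],s["tool_rot"],s["ft_force"],s["torque"])
look("f",[("top",[.493,-.021,.1]),("side",[.493,-.021,.09])],3)
```

```text
[ 0.4922 -0.0212  0.1896] [-3.1409  0.0453  0.0003] [-0.758  -0.1321 -4.713 ] [0.0542 0.0329 0.0481]
top origin [251 145]
side origin [292 139]
```

View pics/f.png

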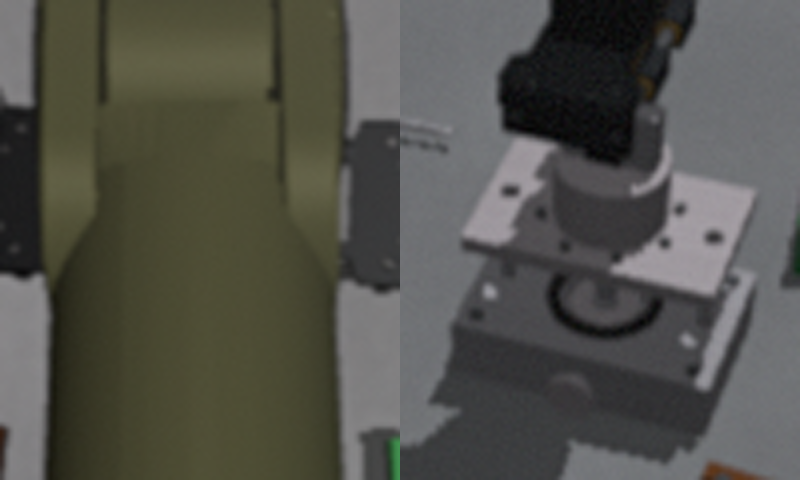

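Run:
```python
from h import *
s=dict(np.load("side3.npz"));S=dict(np.load("side.npz"))
def blob(d,b,th):
    x0,y0,x1,y1=b;g=cv2.cvtColor(crop(d["image"],*b,4),cv2.COLOR_RGB2GRAY)
    c=max(cv2.findContours((g<th).astype(np.uint8),0,1)[0],key=cv2.contourArea)
    M=cv2.moments(c);return np.array([M["m10"],M["m01"]])/M["m00"]/4-.375+[x0,y0],c[:,0].min(0)/4+[x0,y0],c[:,0].max(0)/4+[x0,y0]
def rep(n,A,B):
    v=A-B;print(n,A[:2],B[:2],"mid",(A+B)[:2]/2,"len",np.linalg.norm(v),"yaw",np.degrees(np.arctan2(v[1],v[0])))
z=.1896-.0854+.012
h=[blob(s,b,95 if i==0 else 95) for i,b in enumerate(((314,182,325,191),(364,193,376,204)))]
print([x[0] for x in h]);rep("holes",*[ray(s,*x[0],z-.001) for x in h])
d=[blob(S,b,95) for b in((313,197,325,214),(362,209,374,226))]
print(d)
rep("dowel base",*[ray(S,*x[0],.0555) for x in d])
t=dict(np.load("top2.npz"))
d=[blob(t,b,120) for b in((297,173,310,185),(293,230,308,243))]
print(d);rep("dowel top",*[ray(t,*x[0],.05) for x in d])
```

```text
[array([319.1421, 186.306 ]), array([370.0135, 197.9215])]
holes [ 0.5562 -0.0247] [ 0.4242 -0.0213] mid [ 0.4902 -0.023 ] len 0.13212191130918668 yaw -1.4638193364730305
[(array([318.5853, 204.9324]), array([317.25, 201.25]), array([320.75, 209.25])), (array([367.465 , 217.4563]), array([365.5, 213.5]), array([369.75, 221.75]))]
dowel base [ 0.5567 -0.0197] [ 0.4252 -0.0133] mid [ 0.4909 -0.0165] len 0.1317167856681713 yaw -2.8048326708754345
[(array([302.6636, 179.4204]), array([300.25, 178.  ]), array([305.75, 182.  ])), (array([299.3877, 236.9404]), array([297.25, 235.25]), array([302.25, 239.5 ]))]
dowel top [ 0.5595 -0.0222] [ 0.4284 -0.0164] mid [ 0.4939 -0.0193] len 0.13122703524071253 yaw -2.5319464405710232
```

Run:
```python
from h import *
t=dict(np.load("top2.npz"));S=dict(np.load("side.npz"))
B=lambda d:d["image"][:,:,::-1].copy()
rows=[]
for d,bs in((t,((292,168,314,190),(288,226,310,248))),(S,((308,193,330,215),(357,205,379,227)))):
    r=[]
    for b in bs:
        k=crop(B(d),*b,13);k=cv2.normalize(k,None,0,255,cv2.NORM_MINMAX)
        for X in([.5585,-.0232,.045],[.5585,-.0232,.07],[.4270,-.0193,.045],[.4270,-.0193,.07]):
            p=(proj(d,X)-b[:2]+.5)*13
            cv2.circle(k,tuple(p.astype(int)),3,(0,0,255) if X[2]<.05 else (0,255,0),-1)
        r.append(k)
    rows.append(np.hstack(r))
cv2.imwrite("pics/g.png",np.vstack(rows))
```

```text
(no output)
```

View pics/g.png

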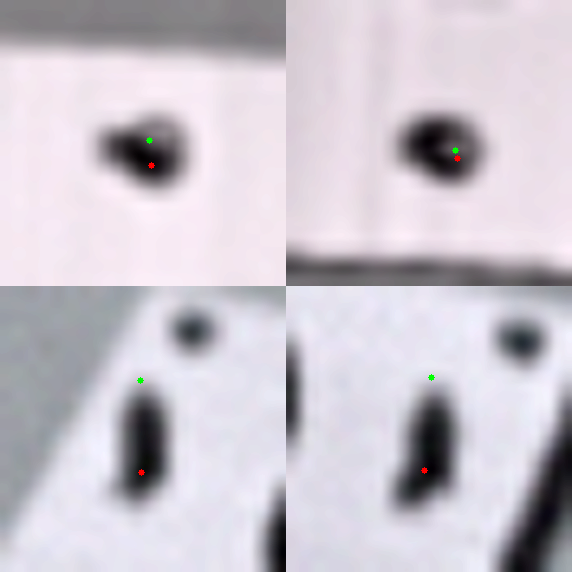

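{"op": "move_arm", "data": {
  "deltas": [
    {"linear": [0.05,-0.055,0],"turn": [0,0,0],"claw": 1},
    {"linear": [0,0,0.3],"turn": [0,0,0],"claw": 1},
    {"linear": [0,0,0.3],"turn": [0,0,0],"claw": 1},
    {"linear": [0,0,0.2],"turn": [0,0,0],"claw": 1},
    {"linear": [0,0,0.15],"turn": [0,0,0],"claw": 1},
    {"linear": [0,0,0.1],"turn": [0,0,0],"claw": 1},
    {"linear": [0,0,0.1],"turn": [0,0,0],"claw": 1},
    {"linear": [0,0,0.1],"turn": [0,0,0],"claw": 1},
    {"linear": [0,0,0],"turn": [0,0,0],"claw": 1},
    {"linear": [0,0,0],"turn": [0,0,0],"claw": 1}
  ],
  "grip_force": 60
}}

```text
time: 13.82
position: [0.4939, -0.0207, 0.1521]
tool_rot: [3.141, -0.047, -0.0]
ft_force: [-0.6, 0.1, -3.8]
grip_width: 0.175
```

{"op": "move_arm", "data": {
  "deltas": [
    {"linear": [0,0,0.06],"turn": [0,0,0],"claw": 1},
    {"linear": [0,0,0.06],"turn": [0,0,0],"claw": 1},
    {"linear": [0,0,0.06],"turn": [0,0,0],"claw": 1},
    {"linear": [0,0,0],"turn": [0,0,0],"claw": 1},
    {"linear": [0,0,0],"turn": [0,0,0],"claw": 1}
  ]
}}

```text
time: 14.23
position: [0.4939, -0.0203, 0.1466]
tool_rot: [-3.141, 0.047, 0.0]
ft_force: [-0.2, -0.1, -3.8]
grip_width: 0.177
```

{"op": "move_arm", "data": {
  "deltas": [
    {"linear": [0,0,0.05],"turn": [0,0,0],"claw": 1},
    {"linear": [0,0,0.05],"turn": [0,0,0],"claw": 1},
    {"linear": [0,0,0.05],"turn": [0,0,0],"claw": 1},
    {"linear": [0,0,0.05],"turn": [0,0,0],"claw": 1},
    {"linear": [0,0,0],"turn": [0,0,0],"claw": 1},
    {"linear": [0,0,0],"turn": [0,0,0],"claw": 1}
  ]
}}

```text
time: 14.73
position: [0.4938, -0.0201, 0.1404]
tool_rot: [-3.141, 0.047, 0.001]
ft_force: [-0.7, 3.5, -4.1]
grip_width: 0.179
```

{"op": "move_arm", "data": {
  "deltas": [
    {"linear": [0,-0.02,0.05],"turn": [0,0,0],"claw": 1},
    {"linear": [0,0,0.05],"turn": [0,0,0],"claw": 1},
    {"linear": [0,0,0.05],"turn": [0,0,0],"claw": 1},
    {"linear": [0,0,0],"turn": [0,0,0],"claw": 1},
    {"linear": [0,0,0],"turn": [0,0,0],"claw": 1},
    {"linear": [0,0,0],"turn": [0,0,0],"claw": 1}
  ]
}}

```text
time: 15.23
position: [0.4938, -0.0199, 0.136]
tool_rot: [-3.141, 0.047, 0.0]
ft_force: [-0.3, 3.1, -4.0]
grip_width: 0.174
```

{"op": "move_arm", "data": {
  "deltas": [
    {"linear": [0,-0.01,0.05],"turn": [0,0,0],"claw": 1},
    {"linear": [0,0,0.05],"turn": [0,0,0],"claw": 1},
    {"linear": [0,0,0.05],"turn": [0,0,0],"claw": 1},
    {"linear": [0,0,0],"turn": [0,0,0],"claw": 1},
    {"linear": [0,0,0],"turn": [0,0,0],"claw": 1},
    {"linear": [0,0,0],"turn": [0,0,0],"claw": 1}
  ]
}}

```text
time: 15.73
position: [0.494, -0.0198, 0.1331]
tool_rot: [3.14, -0.047, 0.0]
ft_force: [-4.9, 2.2, 5.7]
grip_width: 0.177
```

{"op": "move_arm", "data": {
  "deltas": [
    {"linear": [-0.01,0,0.05],"turn": [0,0,0],"claw": 1},
    {"linear": [-0.01,0,0.05],"turn": [0,0,0],"claw": 1},
    {"linear": [0,0,0.05],"turn": [0,0,0],"claw": 1},
    {"linear": [0,0,0],"turn": [0,0,0],"claw": 1},
    {"linear": [0,0,0],"turn": [0,0,0],"claw": 1},
    {"linear": [0,0,0],"turn": [0,0,0],"claw": 1}
  ]
}}

```text
time: 16.23
position: [0.4939, -0.0197, 0.1304]
tool_rot: [3.14, -0.047, 0.002]
ft_force: [-8.1, 2.4, 17.5]
grip_width: 0.18
```

{"op": "move_arm", "data": {
  "deltas": [
    {"linear": [-0.01,0,0.05],"turn": [0,0,0],"claw": 1},
    {"linear": [-0.01,0,0],"turn": [0,0,0],"claw": 1},
    {"linear": [0,0,0],"turn": [0,0,0],"claw": 1},
    {"linear": [0,0,0],"turn": [0,0,0],"claw": 1},
    {"linear": [0,0,0],"turn": [0,0,0],"claw": 1},
    {"linear": [0,0,0],"turn": [0,0,0],"claw": 1}
  ]
}}

```text
time: 16.73
position: [0.4938, -0.0197, 0.1303]
tool_rot: [3.14, -0.047, 0.003]
ft_force: [-10.5, 3.6, 25.2]
grip_width: 0.181
```

Run:
```python
from look import *
s=ctrl.get_state();print(s["position"],s["tool_rot"],s["ft_force"],s["torque"],s["grip_width"])
look("i",[("side",[.493,-.021,.06])],4,50,45,8 if 0 else 6)
d=dict(np.load("side4.npz"))
```

```text
[ 0.4938 -0.0197  0.1303] [ 3.1395 -0.0471  0.0034] [-10.5127   3.5884  25.2006] [ 0.8073  2.4162 -0.1917] 0.18109345901777466
side origin [292 163]
```

View pics/i.png

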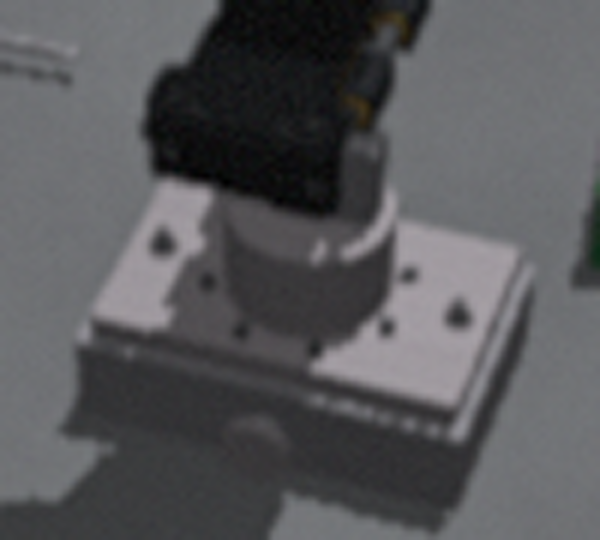

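```bash
python3 -c "
from bench import ctrl
print(ctrl.close_job());s=ctrl.get_state();print(s['time'],s['position'],s['ft_force'])"
```

```text
the job is handed in; nothing more can be done
None
the job is handed in; nothing more can be done
```

I stood the carrier in the recess and let go of it. I then fitted the lid over both dowels and pressed it down, and handed the job in at about 17 s with the lid still gripped and pressed. No verdict was reported.

**Carrier:** the top picture taken after release shows it upright and near the middle of the recess. I saw roughly 1–1.5 mm of offset, against the 6 mm allowed.

**Lid:**
- **Height:** at the end it stopped at TCP z = 0.1303 m, where I had worked out it would be flush (0.1304 m). A further 1.5 mm of commanded push only raised the force.
- **Push:** the last reading was 25 N upward on the wrist, or about 29 N on the chamber with the lid's weight added. About 16.5 N is needed to hold the seal down.
- **Tilt:** the tool was tilted about 0.003 rad. The last side picture shows the flange flush and both dowels through their holes.

**Checks that disagreed:**
- The two cameras differed by 2–3 mm on where the chamber is. I used a compromise and then felt the lid down the pins.
- A sideways force of about 10 N along −x and 3.6 N along +y remained at the end. I nudged the commanded pose towards −x, but it did not relieve this.
- I had no direct reading of the seal's travel. I inferred it from the lid's height and the push.

I did not deliberately touch the bystanders or look-alikes, but I took no final picture to check them.

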